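# Take the green chopping board off its keyhole stud and stand it in the green holder

## Robot

A 7-joint arm with a two-finger parallel gripper is mounted at the origin on the work surface. World frame = base frame: x ahead of the robot, y to its left, z up, the work surface at z = 0. Lengths are in m, angles in rad, forces in N, time in s.
With the tool pointing down it reaches from about 0.4 to 0.85 m from the base axis. Payload 4.4 kg.
Tool frame: the origin (TCP) lies on the centre line of the jaws, within the pads' length; the fingertips stand 14 mm ahead of it and the grasp point (between the pads) lies 5 mm behind it; z points along the fingers, y is the line along which they close (so a half turn about z gives the same grasp; the last joint's range is limited). The gripper opens to 94 mm and grips with 3 to 60 N. Pads are 16 mm wide; open, the fingers measure 119 mm over their backs; the gripper's body (75 mm by 177 mm) begins 78 mm behind the grasp point.
Start: joints at [-1.295, 0.628, 0.038, 1.517, -0.027, 0.996, -0.02], TCP at [0.218, 0.612, 0.188] pointing down, gripper open.
Joint ranges: [-3.06, 3.06], [-0.37, 2.12], [-1.25, 1.32], [0.18, 2.47], [-1.1, 4.24], [0.23, 1.98], [-2.94, 2.94]. Speed limits (rad/s): [2.57, 2.57, 3.14, 3.14, 3.14, 3.14, 3.14].

## Interface

Orientations are given as a rotation vector (axis times angle).
In Python, from workcell import status, eyes, finish_job gives the robot as it stands.
- The arm moves only by the tool carry_out, never from a script. Its argument "deltas" is a list of rows, each a list of 5 numbers: the shift along the tool's x, y, z in cm, then the turn about the tool's z in degrees, then the opening, from 0 (shut) to 1 (fully open). In form: [[dx, dy, dz, turn, fingers], ...]. A call has 1 to 5 rows; each row is the pose to reach, as a shift and turn from the pose commanded when the call began, along the tool's axes at that moment; what a row does not reach only later rows make up. A row lasts 1/12 s, in which the tool goes at most 41.7 mm and 7.16 degrees, less where a joint would pass 70% of its speed; a pose out of reach is approached as far as the arm can. A call with a gripper value outside its range is refused whole. The fingers move at their own pace and stop on an object; the grip force is fixed at half the most. Time passes only in rows, so rows that repeat a pose let the fingers close. It gives the time, the measured TCP pose, the force, the opening and the grip force at its end, in the units of the state.
- status.get_state(): the state, without advancing time (a new reading comes with each control period).
- eyes.capture(name): name is "scene" or "top" or "wrist"; returns a dict with "color" (384x512x3 uint8, red, green, blue), "z_map" (384x512 float32, m along the optical axis (not along the pixel's ray), 0 where there is no reading), "fx", "fy", "cx", "cy" (pixels), "world_from_camera" (4x4, takes a point from camera to world coordinates). Camera axes: x right, y down, z forward; pixel columns grow to the right and rows downward; lengths in m; the calibration is good to about 2 mm. A picture is of the moment at which its call begins.
- finish_job(): hands the job in; it is judged then, once.
The state is a dict: "t": time; "joint_positions": joint angles; "joint_vel": joint speeds; "joint_torque": joint torques, N m; "position": TCP position; "orientation": TCP orientation; "ft_force": force on the tool from outside, world axes, zero at the start; "torque": the same for the moment, N m; "grip_width": finger opening in m; "gripper_force": force on a finger pad.
Only numpy, scipy, OpenCV 4.12 (cv2) and the standard library are available. Lean on these libraries where they do the work, as an engineer would, in place of code of your own. Each camera call takes 0.05 s, during which the arm holds its last target. There are 200 camera calls.

## Task

Two chopping boards hang by their keyhole slots on the headed studs of the stand. Slide the green board up until the stud head is at the wide end of its keyhole, take it off the stud, and leave it standing upright, right way up, on the floor of the green holder, fully in its slot and not sticking far out at either end. Leave the orange board hanging, and do not knock or shift the mug.

Things in the scene. Friction and masses are not known exactly. Their poses are not given: they have to be found in the camera images.
- stand: Fixed pale wooden stand. Origin on the table below its crossbar's front face; x points level out of that face, the way the studs point and boards come off (away from the robot); y along the bar, z up. Bar 340 mm long, x -20 to 0, z 201 to 235 mm; posts below it at y +-150 mm; base slab 18 mm high behind, x -110 to -10 mm. Boards hang centred at about x = 10 mm, either board on either stud.
- stud_left (a point): Middle of the shaft of the stud at y = +90, z = 220 mm of the stand, 10 mm in front of the bar's face. Steel shaft 8 mm across from x = 0 to 20 mm, then a brass head 18 mm across and 5 mm thick.
- stud_right (a point): The same on the stud at y = -90 mm.
- green_board: Green rigid plastic chopping board, 180 mm tall (z), 140 wide (y), 12 thick (x), 0.2 to 0.4 kg, corners rounded by 20 mm. Origin at the middle of its bottom edge. It hangs upright, axes along the stand's, bottom edge about 105 mm and top edge about 285 mm above the table; the top 50 mm stands clear above the stand's bar, free to be pinched through its thickness from above.
- green_board_wide (a point): Centre of the wide end (30 mm across) of the keyhole, 85 mm above the board's bottom edge, mid width and thickness. From it a slot 11 mm wide runs up to 119 mm, where it rests on the stud. The board must rise 30 mm (give or take 5) to bring the head to the wide end, then move 25 mm or more along the stand's +x to clear the head.
- green_board_top (a point): Middle of the green board's top edge, 180 mm above its origin.
- orange_board: Orange chopping board, the same in shape and size, hanging on the other stud, 180 mm to the side. Stays where it is.
- green_holder: Fixed holder: pale base 90 (x) x 170 (y) mm, 8 mm thick, with two green fences 160 mm long forming a slot along y, open at both ends. Origin mid underside, z up. Slot 24 mm wide, straight up to 65 mm above the table, then flared to about 45 mm at 80 mm high. The board stands on the base, loose: it may lean about 12 degrees, and either face may look either way.
- orange_holder: The same holder with orange fences; not used.
- mug: White mug, 76 mm across, 85 mm tall, handle at its +y, origin at its underside.
Mind the look-alikes: they are no part of the job. What is meant by the green_board is not yellow, and is the larger of those in its own colour.

How it is judged:
By the outcome, as a careful person would: the job done as asked, in the order asked, and still so for the second after the job is handed in, with the robot touching nothing.
It also fails if it takes over 40 s, if anything falls off the work surface, if the arm or the gripper's body presses on something with over 40 N, if the wrist force passes 120 N, or if a joint passes its speed limit or range.

## Working session

There is one attempt and no reset: what is moved stays moved. The work goes in short steps, Python scripts to look and compute and a tool call to move; the robot and the scene stay as the last step left them, time stands still between calls to the robot, and variables do not carry over. Pictures are saved under pics/ and viewed, at most 10 in all, crops included, and the job is handed in when it is done.

Besides the shell and the picture viewer there is one more tool, called after "Call:" by a JSON object that holds its "method" and its "body", one argument or row to a line. carry_out: Moves the arm, as the interface text tells. Its arguments: {"type":"object","properties":{"deltas":{"type":"array","items":{"type":"array","items":{"type":"number"}}}},"required":["deltas"]}

```bash
mkdir -p pics
cat > h.py <<'E'
import numpy as np, cv2
from workcell import status, eyes
from scipy.spatial.transform import Rotation as R
def cap(n):
    c=eyes.capture(n); np.savez(n+'.npz',**c); return c
def pts(c):
    z=c['z_map']; v,u=np.mgrid[:z.shape[0],:z.shape[1]]
    p=np.stack([(u-c['cx'])/c['fx']*z,(v-c['cy'])/c['fy']*z,z],-1)
    T=np.array(c['world_from_camera']); w=p@T[:3,:3].T+T[:3,3]; w[z==0]=np.nan; return w
E
python3 - <<'E'
from h import *
s=status.get_state(); print({k:np.round(s[k],3) for k in ('t','position','orientation','ft_force','grip_width')})
print(np.round(R.from_rotvec(s['orientation']).as_matrix(),3))
a=cap('scene');b=cap('top')
for n,c in (('scene',a),('top',b)):
    cv2.imwrite(f'pics/{n}0.png',cv2.resize(c['color'][:,:,::-1],(768,576)))
    print(n,np.round(c['world_from_camera'],3).tolist(),c['fx'])
    w=pts(c);hsv=cv2.cvtColor(c['color'],cv2.COLOR_RGB2HSV)
    for nm,lo,hi in (('green',38,88),('orange',5,19),('yellow',20,37)):
        m=cv2.inRange(hsv,(lo,90,50),(hi,255,255))
        k,l,st,ce=cv2.connectedComponentsWithStats(m)
        for i in range(1,k):
            if st[i,4]>60:
                q=w[l==i]; print(nm,st[i],np.round(np.nanpercentile(q,2,0),3),np.round(np.nanpercentile(q,98,0),3))
E
```

```text
{'t': np.float64(0.0), 'position': array([0.218, 0.612, 0.187]), 'orientation': array([-5.340e-01, -3.096e+00,  3.000e-03]), 'ft_force': array([-0.652, -0.632, -0.002]), 'grip_width': np.float64(0.094)}
[[-0.942  0.335 -0.001]
 [ 0.335  0.942 -0.002]
 [-0.    -0.002 -1.   ]]
scene [[-0.862, 0.351, -0.366, 0.882], [0.507, 0.621, -0.598, 0.745], [0.018, -0.701, -0.713, 0.945], [0.0, 0.0, 0.0, 1.0]] 407.05281205487023
green [ 203  144   74  102 2757] [ 0.438 -0.25   0.017] [0.542 0.225 0.284]
green [338 211  26  50 472] [ 0.17   0.181 -0.004] [0.341 0.298 0.13 ]
green [147 250  31  30 670] [0.748 0.102 0.085] [0.814 0.158 0.13 ]
green [127 290  33  33 784] [0.828 0.19  0.093] [0.893 0.246 0.13 ]
orange [     0      0    512    384 126519] [-0.179 -2.034 -0.756] [1.337 0.655 0.181]
orange [296   0   8  27 143] [-1.197 -2.05  -0.495] [-0.107 -0.604  0.247]
yellow [480  42  32  27 394] [-0.913 -0.163  0.164] [-0.73  -0.034  0.17 ]
yellow [113 115  55  32 376] [ 0.525 -0.617  0.012] [ 0.719 -0.45   0.042]
yellow [200 160  39  48 288] [ 0.446 -0.256 -0.002] [0.541 0.084 0.2  ]
yellow [181 18
[... 1673 characters left out ...]
0] [0.835 0.095 0.01 ] [0.912 0.171 0.133]
yellow [186  86  25  26 524] [0.746 0.244 0.009] [0.847 0.318 0.133]
yellow [ 422  122   61   61 1293] [ 0.524 -0.644  0.013] [ 0.718 -0.455  0.043]
yellow [306 138  50  11 118] [ 0.641 -0.226  0.003] [ 0.671 -0.066  0.013]
yellow [304 147  51  15 309] [ 0.596 -0.22   0.003] [ 0.64  -0.062  0.014]
yellow [144 165 124  30 901] [0.478 0.08  0.21 ] [0.529 0.4   0.239]
yellow [145 174  44   9 173] [0.502 0.282 0.28 ] [0.519 0.388 0.288]
yellow [317 186  59  30 776] [ 0.421 -0.275  0.002] [ 0.509 -0.101  0.08 ]
yellow [ 159  192  112   36 2582] [0.395 0.064 0.013] [0.485 0.405 0.023]
yellow [104 249  53  39 708] [ 0.219  0.424 -0.002] [0.318 0.552 0.182]
```

View pics/scene0.png

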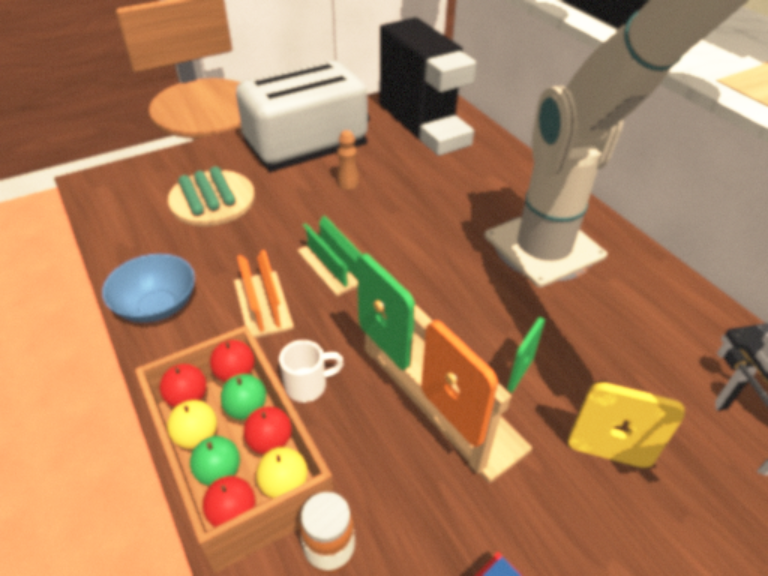

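View pics/top0.png

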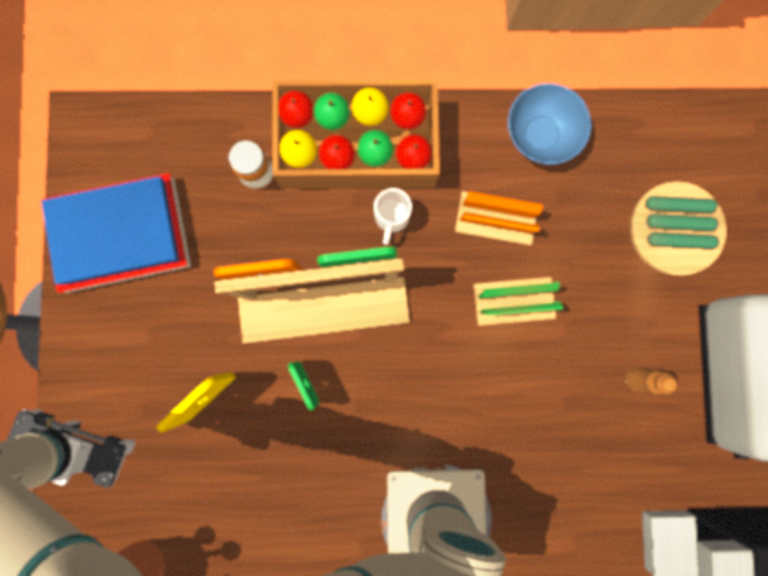

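The target candidates in the scene picture are:
- the large green board on the stud, at (385,310)
- a small green board standing at (527,353)
- the yellow board at (626,425)

The one at (385,310) fits, because it is green, the larger one, and hanging on the stand. The green holder is at (333,255) in scene and (517,300) in top. The mug is at (303,370), close in front of the stand. Next I'll enlarge a crop to confirm and measure the poses.

Run:
```python
from h import *
a=dict(np.load('scene.npz'));b=dict(np.load('top.npz'))
ca=cv2.resize(a['color'][130:260,195:380,::-1],None,fx=4,fy=4,interpolation=cv2.INTER_CUBIC)
cv2.imwrite('pics/crop1.png',ca)
for n,c in (('scene',a),('top',b)):
    w=pts(c);hsv=cv2.cvtColor(c['color'],cv2.COLOR_RGB2HSV)
    g=cv2.inRange(hsv,(38,90,50),(88,255,255))>0
    X,Y,Z=w[...,0],w[...,1],w[...,2]
    def rect(m,nm):
        q=w[m]; r=cv2.minAreaRect(q[:,:2].astype(np.float32)*1000); print(n,nm,m.sum(),np.round(r[0],1),np.round(r[1],1),round(r[2],2),'z',np.round(np.percentile(q[:,2],[2,50,98]),3))
        d=np.linalg.svd(q[:,:2]-q[:,:2].mean(0),full_matrices=False)[2][0]; print('   axis deg',np.degrees(np.arctan2(d[1],d[0])),'mean',q.mean(0).round(4))
    bd=g&(X>.48)&(X<.6)&(Y>.06)&(Y<.25)
    rect(bd&(Z>.27),'board top')
    if n=='scene':
        q=w[cv2.erode((bd&(Z>.1)).astype(np.uint8),np.ones((5,5)))>0]; m=q.mean(0); nn=np.linalg.svd(q-m,full_matrices=False)[2][2]; print('face normal',nn,'mean',m,'z range',np.percentile(q[:,2],[0,100]))
    h=g&(X>.42)&(X<.51)&(Y>-.29)&(Y<-.09)&(Z>.065)
    k,l,st,ce=cv2.connectedComponentsWithStats(h.astype(np.uint8))
    for i in range(1,k):
        if st[i,4]>40: rect(l==i,'fence')
    bar=(cv2.inRange(hsv,(12,40,100),(37,200,255))>0)&(Z>.215)&(Z<.245)&(X>.45)&(X<.55)&(Y>.05)&(Y<.42)
    rect(bar,'bar')
    mg=(hsv[...,1]<60)&(hsv[...,2]>120)&(X>.55)&(X<.7)&(Y>0)&(Y<.2)&(Z>.03)
    if mg.sum()>10: rect(mg,'mug')
```

```text
scene board top 346 [530.  156.3] [ 16.5 136.9] 6.38 z [0.271 0.282 0.286]
   axis deg 96.75549458252556 mean [0.5304 0.1627 0.2802]
face normal [-0.99371568 -0.11187634 -0.00358354] mean [0.53374756 0.16536576 0.21027805] z range [0.11872499 0.28572072]
scene fence 201 [ 443.4 -183.7] [ 19.2 160.6] 4.58 z [0.066 0.073 0.081]
   axis deg 94.67909330311596 mean [ 0.4433 -0.1806  0.0734]
scene fence 96 [ 483.9 -176.8] [ 16.4 162.2] 4.51 z [0.065 0.077 0.081]
   axis deg 94.5624492082345 mean [ 0.4864 -0.1703  0.0761]
scene bar 347 [512. 249.] [ 46.4 330.6] 6.14 z [0.216 0.23  0.236]
   axis deg 98.51002267241532 mean [0.5035 0.2999 0.2281]
scene mug 728 [650.6  96.3] [ 76.4 100.7] 47.21 z [0.032 0.063 0.085]
   axis deg 72.71767589525281 mean [0.6547 0.0901 0.0617]
top board top 280 [530.3 152.7] [ 12.7 135.4] 6.14 z [0.272 0.284 0.288]
   axis deg -83.5219957161822 mean [0.5296 0.1527 0.2831]
top fence 232 [ 484.3 -181.2] [ 15.4 158.3] 5.11 z [0.066 0.075 0.084]
   axis deg -85.28978954908031 mean [ 0.4847 -0.1828  0.0749]
top fence 225 [ 443.3 -184.2] [ 15.6 158.4] 5.28 z [0.066 0.077 0.083]
   axis deg -85.52298540747509 mean [ 0.4436 -0.1862  0.0761]
top bar 1043 [502.6 239.7] [ 24.9 340. ] 6.38 z [0.217 0.235 0.239]
   axis deg -83.62345039569232 mean [0.4999 0.2399 0.2333]
top mug 275 [647.2  79.7] [102.   75.3] 17.15 z [0.032 0.072 0.089]
   axis deg 167.3980021828953 mean [0.6534 0.0857 0.0687]
```

View pics/crop1.png

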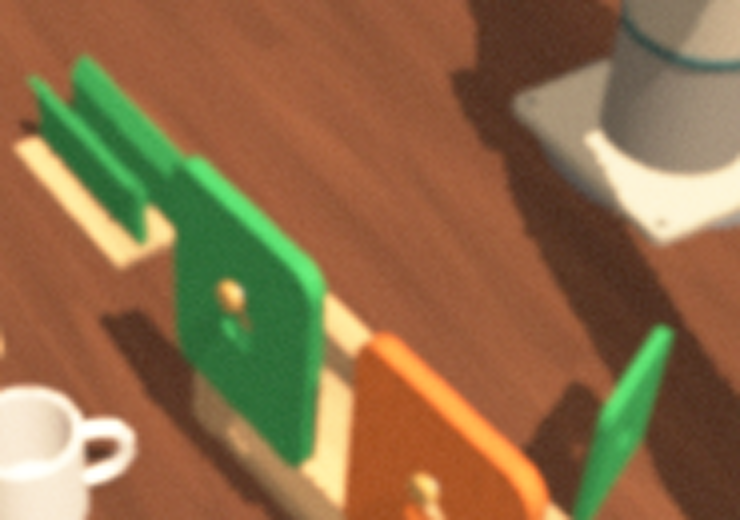

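The crop confirms it: the hanging green board, with its stud at (230,295), is the target, and the smaller free-standing one at (625,420) is the decoy. From the two views:

| Item | Position (m) | Yaw (deg) | Top height (m) |
|---|---|---|---|
| Green board, top middle | (0.5305, 0.153) | 6.4 | 0.284 |
| Green holder | (0.464, -0.1825) | 4.9 | – |

First move: lift and turn.

Call:
{"method": "carry_out", "body": {
  "deltas": [
    [0,0,-4,6,1],
    [0,0,-8,13,1],
    [0,0,-12,20,1],
    [0,0,-15,27,1],
    [0,0,-18,34,1]
  ]
}}

```text
t: 0.52
position: [0.2177, 0.6123, 0.3702]
orientation: [-1.424, -2.8, -0.001]
ft_force: [-0.2, 0.6, -0.2]
grip_width: 0.0938
gripper_force: 0.0
```

```bash
cat >> h.py <<'E'
def to(p,yaw=None):
    "deltas in tool axes (cm, deg) to TCP target p with tool-y heading yaw (deg)"
    s=status.get_state(); M=R.from_rotvec(s['orientation']).as_matrix(); d=M.T@(np.array(p)-s['position'])*100
    h=np.degrees(np.arctan2(M[1,1],M[0,1])); t=0 if yaw is None else (h-yaw+180)%360-180
    print('t',round(s['t'],2),'pos',np.round(s['position'],4),'head',round(h,2),'tilt',np.round(M[:,2],3),'F',np.round(s['ft_force'],1),'w',round(s['grip_width'],4),'g',np.round(s['gripper_force'],1),'j',np.round(s['joint_positions'],2)); print('delta',np.round(d,2),'turn',round(t,1))
E
python3 -c "
from h import *
to([.5305,.153,.367],6.4)"
```

```text
t 0.52 pos [0.2177 0.6123 0.3702] head 36.08 tilt [ 0.     0.001 -1.   ] F [-0.2  0.6 -0.2] w 0.0938 g 0.0 j [-1.39  0.51  0.21  1.23 -0.11  1.41 -0.56]
delta [-55.54  -1.77   0.28] turn 29.7
```

Call:
{"method": "carry_out", "body": {
  "deltas": [
    [-4,0,0,5,1],
    [-8,0,0,10,1],
    [-12,-0.5,0,15,1],
    [-16,-0.5,0,20,1],
    [-20,-0.6,0,25,1]
  ]
}}

```text
t: 0.93
position: [0.3322, 0.446, 0.3679]
orientation: [-1.994, -2.427, 0.001]
ft_force: [0.6, 0.4, -0.1]
grip_width: 0.0936
gripper_force: 0.0
```

```bash
python3 -c "
from h import *
to([.5305,.153,.367],6.4)"
```

```text
t 0.93 pos [0.3322 0.446  0.3679] head 11.19 tilt [-0. -0. -1.] F [ 0.6  0.4 -0.1] w 0.0936 g 0.0 j [-1.22  0.36  0.35  1.51 -0.13  1.3  -0.66]
delta [-32.59  13.76   0.09] turn 4.8
```

Call:
{"method": "carry_out", "body": {
  "deltas": [
    [-3.6,1.5,0,1,1],
    [-7.2,3,0,2,1],
    [-10.8,4.5,0,3,1],
    [-14.4,6.1,0,4,1],
    [-18,7.6,0,4.8,1]
  ]
}}

```text
t: 1.35
position: [0.4424, 0.2847, 0.368]
orientation: [-2.09, -2.345, 0.001]
ft_force: [0.3, 0.1, 0.4]
grip_width: 0.0942
gripper_force: 0.0
```

```bash
python3 -c "
from h import *
to([.5305,.153,.367],6.4)"
```

```text
t 1.35 pos [0.4424 0.2847 0.368 ] head 6.58 tilt [-0. -0. -1.] F [0.3 0.1 0.4] w 0.0942 g 0.0 j [-0.94  0.31  0.44  1.58 -0.14  1.28 -0.36]
delta [-14.09   7.24   0.1 ] turn 0.2
```

Call:
{"method": "carry_out", "body": {
  "deltas": [
    [-3.6,1.9,0,0,1],
    [-7.2,3.7,0,0,1],
    [-10.8,5.6,0,0.2,1],
    [-14.1,7.2,0,0.2,1],
    [-14.1,7.2,0,0.2,1]
  ]
}}

```text
t: 1.77
position: [0.5329, 0.1454, 0.3682]
orientation: [2.105, 2.325, -0.004]
ft_force: [-0.5, -0.7, 0.5]
grip_width: 0.094
gripper_force: 0.0
```

Run:
```python
from h import *
to([.5305,.153,.263],6.4)
c=cap('wrist'); w=pts(c);hsv=cv2.cvtColor(c['color'],cv2.COLOR_RGB2HSV)
g=cv2.inRange(hsv,(38,90,50),(88,255,255))>0
m=g&(w[...,2]>.272)&(w[...,2]<.3)&(w[...,0]>.5)&(w[...,0]<.56)
q=w[m]; print(m.sum(),np.percentile(q,[1,50,99],axis=0).round(4)); print(cv2.minAreaRect(q[:,:2].astype(np.float32)*1000))
cv2.imwrite('pics/w1.png',c['color'][:,:,::-1])
```

```text
t 1.77 pos [0.5329 0.1454 0.3682] head 5.7 tilt [ 0.002 -0.006 -1.   ] F [-0.5 -0.7  0.5] w 0.094 g 0.0 j [-0.66  0.36  0.5   1.52 -0.17  1.3  -0.04]
delta [ 0.84 -0.18 10.51] turn -0.7
1807 [[0.5171 0.0911 0.2744]
 [0.528  0.1626 0.2835]
 [0.5399 0.221  0.2852]]
((528.591552734375, 155.4363555908203), (11.990543365478516, 134.58094787597656), 6.352863788604736)
```

View pics/w1.png

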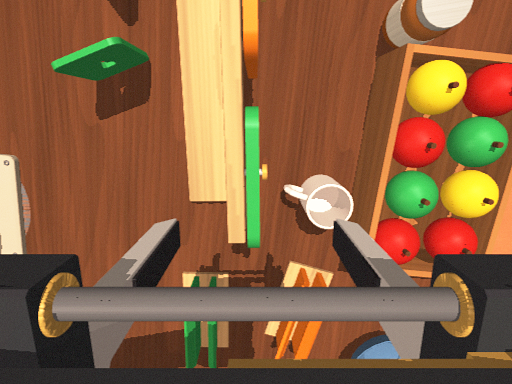

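The wrist view shows the board's top edge centred near (252,178) between the open fingers. The stud head is at (264,172) and the mug at (325,200), clear of both. I'll settle, then descend.

Call:
{"method": "carry_out", "body": {
  "deltas": [
    [0,0,0,0,1],
    [0,0,0,0,1]
  ]
}}

```text
t: 1.98
position: [0.5288, 0.1563, 0.3678]
orientation: [-2.09, -2.343, 0.0]
ft_force: [-0.5, 0.9, -0.6]
grip_width: 0.0943
gripper_force: 0.0
```

```bash
python3 -c "
from h import *
to([.5295,.154,.263],6.4)"
```

```text
t 1.98 pos [0.5288 0.1563 0.3678] head 6.54 tilt [-0.001  0.001 -1.   ] F [-0.5  0.9 -0.6] w 0.0943 g 0.0 j [-0.67  0.36  0.49  1.52 -0.17  1.3  -0.05]
delta [-0.25  0.05 10.48] turn 0.1
```

Call:
{"method": "carry_out", "body": {
  "deltas": [
    [-0.2,0,3,0,1],
    [-0.2,0,6,0,1],
    [-0.2,0,8.5,0,1],
    [-0.2,0,10.3,0,1],
    [-0.2,0,10.3,0,1]
  ]
}}

```text
t: 2.4
position: [0.5262, 0.1545, 0.2615]
orientation: [-2.086, -2.343, 0.01]
ft_force: [-0.4, -0.3, -0.8]
grip_width: 0.0943
gripper_force: 0.0
```

Call:
{"method": "carry_out", "body": {
  "deltas": [
    [0,0,0,0,1],
    [0,0,0,0,1]
  ]
}}

```text
t: 2.57
position: [0.5304, 0.154, 0.2664]
orientation: [2.091, 2.344, 0.003]
ft_force: [-0.8, -0.2, 0.2]
grip_width: 0.0946
gripper_force: 0.0
```

```bash
python3 -c "
from h import *
to([.5295,.154,.263],6.4)"
```

```text
t 2.57 pos [0.5304 0.154  0.2664] head 6.52 tilt [ 0.002  0.001 -1.   ] F [-0.8 -0.2  0.2] w 0.0946 g 0.0 j [-0.64  0.43  0.46  1.7  -0.22  1.06  0.  ]
delta [ 0.01 -0.09  0.34] turn 0.1
```

Call:
{"method": "carry_out", "body": {
  "deltas": [
    [0,0,0,0,0.2],
    [0,0,0,0,0.2],
    [0,0,0,0,0.2],
    [0,0,0,0,0.2],
    [0,0,0,0,0.2]
  ]
}}

```text
t: 2.98
position: [0.53, 0.1528, 0.2655]
orientation: [2.094, 2.342, 0.001]
ft_force: [0.2, 0.3, -0.3]
grip_width: 0.0638
gripper_force: 0.0
```

Call:
{"method": "carry_out", "body": {
  "deltas": [
    [0,0,0,0,0],
    [0,0,0,0,0],
    [0,0,0,0,0],
    [0,0,0,0,0],
    [0,0,0,0,0]
  ]
}}

```text
t: 3.4
position: [0.5298, 0.1527, 0.2651]
orientation: [-2.094, -2.342, 0.0]
ft_force: [-0.5, -0.8, -0.3]
grip_width: 0.0311
gripper_force: 0.0
```

```bash
python3 -c "
from h import *
to([.5295,.154,.263],6.4)"
```

```text
t 3.4 pos [0.5298 0.1527 0.2651] head 6.41 tilt [-0. -0. -1.] F [-0.5 -0.8 -0.3] w 0.0311 g 0.0 j [-0.64  0.44  0.46  1.7  -0.22  1.06  0.  ]
delta [ 0.13 -0.02  0.21] turn 0.0
```

Call:
{"method": "carry_out", "body": {
  "deltas": [
    [0,0,0,0,0],
    [0,0,0,0,0],
    [0,0,0,0,0],
    [0,0,0,0,0],
    [0,0,0,0,0]
  ]
}}

```text
t: 3.82
position: [0.5298, 0.1527, 0.2651]
orientation: [-2.094, -2.342, 0.0]
ft_force: [0.7, -0.3, 0.1]
grip_width: 0.0108
gripper_force: 30.0
```

```bash
python3 -c "
from h import *
to([.5295,.154,.295],6.4)"
```

```text
t 3.82 pos [0.5298 0.1527 0.2651] head 6.41 tilt [-0.  0. -1.] F [ 0.7 -0.3  0.1] w 0.0108 g 30.0 j [-0.64  0.44  0.46  1.7  -0.22  1.06  0.  ]
delta [ 0.13 -0.01 -2.99] turn 0.0
```

Call:
{"method": "carry_out", "body": {
  "deltas": [
    [0,0,-0.8,0,0],
    [0,0,-1.6,0,0],
    [0,0,-2.4,0,0],
    [0,0,-3,0,0],
    [0,0,-3,0,0]
  ]
}}

```text
t: 4.23
position: [0.5309, 0.1529, 0.297]
orientation: [2.093, 2.341, 0.004]
ft_force: [0.0, 0.5, -2.6]
grip_width: 0.0107
gripper_force: 30.0
```

Call:
{"method": "carry_out", "body": {
  "deltas": [
    [0,0,0,0,0],
    [0,0,0,0,0],
    [0,0,0,0,0]
  ]
}}

```text
t: 4.48
position: [0.5295, 0.1527, 0.2948]
orientation: [-2.093, -2.342, 0.001]
ft_force: [0.6, 0.4, -1.9]
grip_width: 0.0106
gripper_force: 30.0
```

Run:
```python
from h import *
to([.5298,.1527,.2951],6.4)
c=cap('scene'); w=pts(c)
hsv=cv2.cvtColor(c['color'],cv2.COLOR_RGB2HSV)
g=cv2.inRange(hsv,(38,90,50),(88,255,255))>0
m=g&(w[...,0]>.49)&(w[...,0]<.6)&(w[...,1]>.06)&(w[...,1]<.25)&(w[...,2]>.1)
print(np.percentile(w[m][:,2],[0.3,1,99,99.7]))
cv2.imwrite('pics/s1.png',cv2.resize(c['color'][110:260,195:345,::-1],None,fx=4,fy=4,interpolation=cv2.INTER_CUBIC))
```

```text
t 4.48 pos [0.5295 0.1527 0.2948] head 6.42 tilt [-0.001 -0.    -1.   ] F [ 0.6  0.4 -1.9] w 0.0106 g 30.0 j [-0.65  0.41  0.47  1.65 -0.2   1.13 -0.01]
delta [-0.01  0.03 -0.03] turn 0.0
[0.13715982 0.14033876 0.31436307 0.31540054]
```

View pics/s1.png

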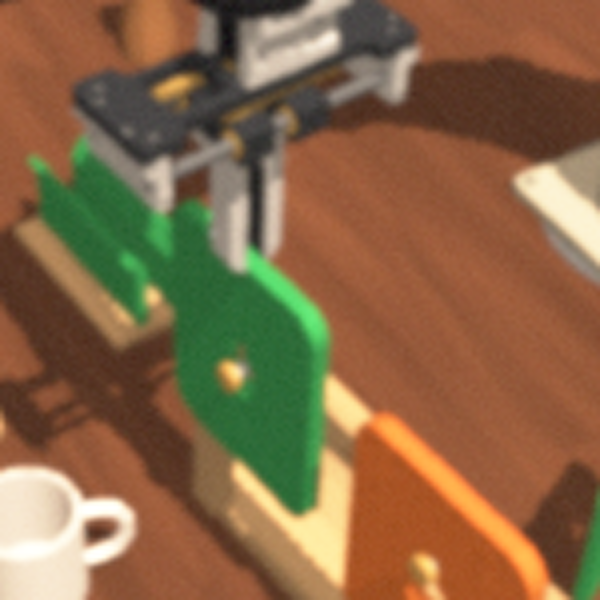

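The board rose 30 mm (top at 0.315) and the stud head at (232,375) sits in the wide end. Now I'll pull it off along stand +x, which is tool +y, gently at first.

Call:
{"method": "carry_out", "body": {
  "deltas": [
    [0,0.4,0,0,0],
    [0,0.8,0,0,0],
    [0,1.2,0,0,0],
    [0,1.2,0,0,0]
  ]
}}

```text
t: 4.87
position: [0.5429, 0.1541, 0.295]
orientation: [2.093, 2.342, 0.0]
ft_force: [0.1, -0.0, -2.0]
grip_width: 0.011
gripper_force: 30.0
```

Call:
{"method": "carry_out", "body": {
  "deltas": [
    [0,0.6,0,0,0],
    [0,1.2,0,0,0],
    [0,1.8,0,0,0],
    [0,2.5,0,0,0],
    [0,3.2,0,0,0]
  ]
}}

```text
t: 5.28
position: [0.5744, 0.1578, 0.2951]
orientation: [2.094, 2.342, 0.0]
ft_force: [-0.8, 0.4, -1.9]
grip_width: 0.011
gripper_force: 30.0
```

Call:
{"method": "carry_out", "body": {
  "deltas": [
    [0,0,-0.5,0,0],
    [0,0,-1,0,0],
    [0,0,-1.5,0,0]
  ]
}}

```text
t: 5.53
position: [0.5735, 0.1576, 0.3107]
orientation: [-2.094, -2.342, 0.0]
ft_force: [0.2, 0.1, -2.4]
grip_width: 0.0112
gripper_force: 30.0
```

```bash
python3 -c "
from h import *
to([.5739,-.02,.31],4.9)
to([.464,-.1825,.31],4.9)"
```

```text
t 5.53 pos [0.5735 0.1576 0.3107] head 6.41 tilt [-0. -0. -1.] F [ 0.2  0.1 -2.4] w 0.0112 g 30.0 j [-0.61  0.47  0.47  1.51 -0.22  1.21  0.01]
delta [-17.65  -1.94   0.07] turn 1.5
t 5.53 pos [0.5735 0.1576 0.3107] head 6.41 tilt [-0. -0. -1.] F [ 0.2  0.1 -2.4] w 0.0112 g 30.0 j [-0.61  0.47  0.47  1.51 -0.22  1.21  0.01]
delta [-32.57 -14.68   0.07] turn 1.5
```

Call:
{"method": "carry_out", "body": {
  "deltas": [
    [-2,0,0,0,0],
    [-5,0,0,0,0],
    [-8,0,0,0,0],
    [-11,0,0,0,0],
    [-14,0,0,0,0]
  ]
}}

```text
t: 5.95
position: [0.5891, 0.0174, 0.3111]
orientation: [2.093, 2.343, 0.001]
ft_force: [0.2, -0.6, -1.9]
grip_width: 0.0113
gripper_force: 30.0
```

Call:
{"method": "carry_out", "body": {
  "deltas": [
    [-3,0,0,0,0],
    [-6,-1,0,0,0],
    [-9,-4,0,0,0],
    [-12,-7,0,0,0],
    [-14,-10,0,0,0]
  ]
}}

```text
t: 6.37
position: [0.5043, -0.135, 0.3109]
orientation: [2.095, 2.339, -0.001]
ft_force: [-0.1, -0.3, -1.8]
grip_width: 0.0107
gripper_force: 30.0
```

Call:
{"method": "carry_out", "body": {
  "deltas": [
    [-2,-2,0,0,0],
    [-3,-4,0,0,0],
    [-3,-4,0,0,0]
  ]
}}

```text
t: 6.62
position: [0.4645, -0.1703, 0.3115]
orientation: [-2.103, -2.334, 0.002]
ft_force: [-0.5, -0.6, -1.6]
grip_width: 0.0108
gripper_force: 30.0
```

```bash
python3 -c "
from h import *
to([.464,-.1825,.31],4.9)"
```

```text
t 6.62 pos [ 0.4645 -0.1703  0.3115] head 5.98 tilt [-0.001 -0.001 -1.   ] F [-0.5 -0.6 -1.6] w 0.0108 g 30.0 j [-0.11  0.31  0.55  1.77 -0.17  1.12  0.59]
delta [-1.21 -0.18  0.15] turn 1.1
```

Call:
{"method": "carry_out", "body": {
  "deltas": [
    [-0.6,0,0,0.7,0],
    [-1.2,0,0,1.3,0],
    [-1.2,0,0,1.3,0],
    [-1.2,0,0,1.3,0],
    [-1.2,0,0,1.3,0]
  ]
}}

```text
t: 7.03
position: [0.471, -0.1773, 0.3099]
orientation: [-2.118, -2.319, 0.0]
ft_force: [1.3, 0.7, -3.0]
grip_width: 0.0112
gripper_force: 30.0
```

Run:
```python
from h import *
to([.464,-.1825,.311],4.9)
for n in ('wrist','scene','top'):
    c=cap(n);w=pts(c);hsv=cv2.cvtColor(c['color'],cv2.COLOR_RGB2HSV)
    g=cv2.inRange(hsv,(38,90,40),(88,255,255))>0
    X,Y,Z=w[...,0],w[...,1],w[...,2]
    r=g&(X>.4)&(X<.53)&(Y>-.3)&(Y<-.07)
    for nm,m in (('top',r&(Z>.318)),('board',r&(Z>.13)),('fenceR',r&(Z>.066)&(Z<.095)&(X<.464)),('fenceF',r&(Z>.066)&(Z<.095)&(X>.464))):
        q=w[m]
        if len(q)<30: continue
        a=cv2.minAreaRect(q[:,:2].astype(np.float32)*1000); print(n,nm,len(q),np.round(a[0],1),np.round(a[1],1),round(a[2],2),np.percentile(q[:,2],[1,99]).round(3))
c=dict(np.load('wrist.npz')); cv2.imwrite('pics/w2.png',c['color'][:,:,::-1])
```

```text
t 7.03 pos [ 0.471  -0.1773  0.3099] head 5.19 tilt [-0.  0. -1.] F [ 1.3  0.7 -3. ] w 0.0112 g 30.0 j [-0.09  0.32  0.55  1.75 -0.18  1.12  0.6 ]
delta [-0.46 -0.74 -0.11] turn 0.3
wrist top 3336 [ 470.1 -159.7] [ 13.4 104.7] 4.9 [0.32  0.336]
wrist board 3419 [ 470.  -158.8] [ 13.4 106.5] 4.92 [0.315 0.335]
wrist fenceR 1072 [ 441.6 -179.2] [ 14.1 153.6] 4.35 [0.066 0.08 ]
wrist fenceF 500 [ 487.4 -173.7] [ 13.2 151.4] 7.41 [0.072 0.081]
scene top 122 [ 471.3 -171. ] [ 14.4 131.4] 5.42 [0.318 0.331]
scene board 1310 [ 471.2 -173.2] [ 15.1 143.6] 5.35 [0.152 0.329]
scene fenceR 205 [ 443.  -180.7] [ 17.6 162.3] 4.85 [0.066 0.081]
scene fenceF 91 [ 485.4 -176.5] [ 14.2 161. ] 4.64 [0.068 0.082]
top top 226 [ 470.6 -144.3] [48.1 59.8] 45.87 [0.32  0.721]
top board 365 [ 484.9 -151.3] [47.3 92.7] 7.89 [0.179 0.719]
top fenceR 228 [ 444.5 -184.3] [ 16.  159.6] 4.42 [0.067 0.084]
top fenceF 46 [ 479.4 -122.2] [13.5 41.2] 8.24 [0.067 0.084]
```

View pics/w2.png

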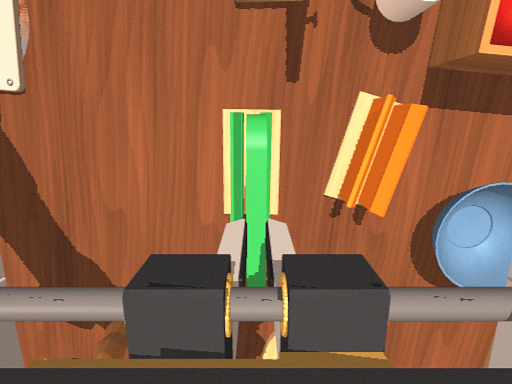

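The wrist view shows the board (edge near x=257) slightly right of the slot centre between the fences (236 and 270). I'll correct by about 7 mm in tool -y and start down to just above the fences.

Call:
{"method": "carry_out", "body": {
  "deltas": [
    [-0.2,-0.4,0,0.3,0],
    [-0.4,-0.7,1,0.3,0],
    [-0.4,-0.7,3,0.3,0],
    [-0.4,-0.7,5,0.3,0],
    [-0.4,-0.7,5.7,0.3,0]
  ]
}}

```text
t: 7.6
position: [0.4621, -0.1818, 0.2511]
orientation: [-2.124, -2.31, 0.003]
ft_force: [0.4, 0.2, -2.0]
grip_width: 0.011
gripper_force: 30.0
```

Call:
{"method": "carry_out", "body": {
  "deltas": [
    [0,0,0,0,0],
    [0,0,0,0,0],
    [0,0,0,0,0]
  ]
}}

```text
t: 7.85
position: [0.4646, -0.183, 0.2542]
orientation: [2.125, 2.311, 0.001]
ft_force: [0.3, -0.3, -2.6]
grip_width: 0.0109
gripper_force: 30.0
```

Run:
```python
from h import *
to([.464,-.181,.19],4.9)
for n in ('wrist','scene'):
    c=cap(n);w=pts(c);hsv=cv2.cvtColor(c['color'],cv2.COLOR_RGB2HSV)
    g=cv2.inRange(hsv,(38,90,40),(88,255,255))>0
    X,Y,Z=w[...,0],w[...,1],w[...,2]
    r=g&(X>.4)&(X<.53)&(Y>-.3)&(Y<-.07)
    for nm,m in (('board',r&(Z>.13)),('fenceR',r&(Z>.066)&(Z<.085)&(X<.458)),('fenceF',r&(Z>.066)&(Z<.085)&(X>.472))):
        q=w[m]
        if len(q)<30: continue
        a=cv2.minAreaRect(q[:,:2].astype(np.float32)*1000); print(n,nm,len(q),np.round(a[0],1),np.round(a[1],1),round(a[2],2),np.percentile(q[:,2],[1,99]).round(3))
```

```text
t 7.85 pos [ 0.4646 -0.183   0.2542] head 4.81 tilt [ 0.002 -0.001 -1.   ] F [ 0.3 -0.3 -2.6] w 0.0109 g 30.0 j [-0.06  0.37  0.53  1.85 -0.22  0.98  0.65]
delta [ 0.21 -0.05  6.42] turn -0.1
wrist board 3445 [ 463.6 -164.6] [ 13.6 106.5] 4.81 [0.26  0.275]
wrist fenceR 1275 [ 441.8 -172.3] [ 15.1 140.3] 4.41 [0.066 0.081]
wrist fenceF 1319 [ 483.3 -169.6] [ 14.6 141.9] 4.49 [0.067 0.081]
scene board 1000 [ 464.6 -179.1] [ 16.3 144.8] 4.58 [0.132 0.274]
scene fenceR 58 [ 438.5 -125.1] [15.5 48.1] 5.28 [0.066 0.082]
scene fenceF 92 [ 484.6 -176.4] [ 15.2 160.4] 4.63 [0.068 0.082]
```

Call:
{"method": "carry_out", "body": {
  "deltas": [
    [0.2,-0.05,1.5,0,0],
    [0.2,-0.05,3,0,0],
    [0.2,-0.05,4.5,0,0],
    [0.2,-0.05,6,0,0],
    [0.2,-0.05,7.2,0,0]
  ]
}}

```text
t: 8.37
position: [0.4635, -0.1806, 0.1809]
orientation: [2.125, 2.313, 0.001]
ft_force: [-0.7, -0.7, -1.6]
grip_width: 0.0109
gripper_force: 30.0
```

Call:
{"method": "carry_out", "body": {
  "deltas": [
    [0,0,0.3,0,0],
    [0,0,0.6,0,0],
    [0,0,0.9,0,0],
    [0,0,0.9,0,0]
  ]
}}

```text
t: 8.7
position: [0.4635, -0.1807, 0.1725]
orientation: [2.126, 2.312, 0.001]
ft_force: [-1.2, 0.3, -2.1]
grip_width: 0.0113
gripper_force: 30.0
```

Call:
{"method": "carry_out", "body": {
  "deltas": [
    [0,0,0.15,0,0],
    [0,0,0.3,0,0],
    [0,0,0.3,0,0]
  ]
}}

```text
t: 8.95
position: [0.4633, -0.1806, 0.1693]
orientation: [2.126, 2.313, 0.0]
ft_force: [-0.3, 0.5, -2.7]
grip_width: 0.011
gripper_force: 30.0
```

Call:
{"method": "carry_out", "body": {
  "deltas": [
    [0,0,0.1,0,0],
    [0,0,0.2,0,0],
    [0,0,0.2,0,0]
  ]
}}

```text
t: 9.2
position: [0.4643, -0.1808, 0.1682]
orientation: [2.125, 2.311, 0.002]
ft_force: [-0.9, 1.3, 4.8]
grip_width: 0.011
gripper_force: 30.0
```

The board is on the holder floor (force now upward). Release it.

Call:
{"method": "carry_out", "body": {
  "deltas": [
    [0,0,0,0,0.2],
    [0,0,0,0,0.3],
    [0,0,0,0,0.5],
    [0,0,0,0,0.8],
    [0,0,0,0,1]
  ]
}}

```text
t: 9.62
position: [0.4631, -0.1806, 0.1671]
orientation: [-2.126, -2.313, 0.0]
ft_force: [0.4, -0.3, 0.6]
grip_width: 0.0407
gripper_force: 0.0
```

Call:
{"method": "carry_out", "body": {
  "deltas": [
    [0,0,0,0,1],
    [0,0,0,0,1],
    [0,0,0,0,1],
    [0,0,0,0,1],
    [0,0,0,0,1]
  ]
}}

```text
t: 10.03
position: [0.4631, -0.1806, 0.1671]
orientation: [-2.126, -2.313, 0.0]
ft_force: [0.1, 0.3, 0.2]
grip_width: 0.0739
gripper_force: 0.0
```

Call:
{"method": "carry_out", "body": {
  "deltas": [
    [0,0,0,0,1],
    [0,0,0,0,1],
    [0,0,0,0,1],
    [0,0,0,0,1],
    [0,0,0,0,1]
  ]
}}

```text
t: 10.45
position: [0.4631, -0.1806, 0.1671]
orientation: [-2.126, -2.313, 0.0]
ft_force: [0.1, -0.2, -0.1]
grip_width: 0.094
gripper_force: 0.0
```

Run:
```python
from h import *
to([.464,-.181,.3],4.9)
c=cap('wrist');w=pts(c);hsv=cv2.cvtColor(c['color'],cv2.COLOR_RGB2HSV)
g=cv2.inRange(hsv,(38,90,40),(88,255,255))>0
m=g&(w[...,2]>.12)&(w[...,2]<.25)&(abs(w[...,1]+.17)<.15)&(abs(w[...,0]-.464)<.08);q=w[m]
print(len(q),np.percentile(q,[2,50,98],axis=0).round(4)); q=q[q[:,2]>.178];print('top',np.percentile(q,[2,50,98],axis=0).round(4))
```

```text
t 10.45 pos [ 0.4631 -0.1806  0.1671] head 4.81 tilt [-0.  0. -1.] F [ 0.1 -0.2 -0.1] w 0.094 g 0.0 j [-0.01  0.48  0.47  1.97 -0.31  0.76  0.72]
delta [ -0.04   0.08 -13.29] turn -0.1
3483 [[ 0.4527 -0.2117  0.1761]
 [ 0.4609 -0.1567  0.1866]
 [ 0.469  -0.1114  0.188 ]]
top [[ 0.4529 -0.2119  0.1801]
 [ 0.461  -0.1584  0.1867]
 [ 0.4691 -0.1143  0.188 ]]
```

Board is standing with its top at 0.188, free of the pads. Retreat straight up.

Call:
{"method": "carry_out", "body": {
  "deltas": [
    [0,0,-1.5,0,1],
    [0,0,-4,0,1],
    [0,0,-7,0,1],
    [0,0,-10,0,1],
    [0,0,-13,0,1]
  ]
}}

```text
t: 10.92
position: [0.4627, -0.1806, 0.2985]
orientation: [-2.126, -2.312, 0.001]
ft_force: [-0.1, -0.3, -0.2]
grip_width: 0.0939
gripper_force: 0.0
```

Call:
{"method": "carry_out", "body": {
  "deltas": [
    [0,0,0,0,1],
    [0,0,0,0,1],
    [0,0,0,0,1],
    [0,0,0,0,1],
    [0,0,0,0,1]
  ]
}}

```text
t: 11.33
position: [0.4624, -0.1802, 0.2959]
orientation: [-2.125, -2.311, 0.002]
ft_force: [0.4, 0.2, -0.1]
grip_width: 0.094
gripper_force: 0.0
```

Run:
```python
from h import *
to([.464,-.181,.3],4.9)
c=cap('scene');w=pts(c);hsv=cv2.cvtColor(c['color'],cv2.COLOR_RGB2HSV)
g=cv2.inRange(hsv,(38,90,40),(88,255,255))>0
m=g&(w[...,2]>.09)&(w[...,2]<.25)&(abs(w[...,1]+.17)<.15)&(abs(w[...,0]-.464)<.08);q=w[m]
print(len(q),np.percentile(q,[1,50,99],axis=0).round(4),cv2.minAreaRect(q[:,:2].astype(np.float32)*1000))
X,Y,Z=w[...,0],w[...,1],w[...,2]
mg=(hsv[...,1]<60)&(hsv[...,2]>120)&(X>.55)&(X<.7)&(Y>0)&(Y<.2)&(Z>.03)
print('mug',cv2.minAreaRect(w[mg][:,:2].astype(np.float32)*1000))
cv2.imwrite('pics/s3.png',cv2.resize(c['color'][90:280,130:380,::-1],None,fx=3,fy=3,interpolation=cv2.INTER_CUBIC))
```

```text
t 11.33 pos [ 0.4624 -0.1802  0.2959] head 4.81 tilt [-0.003  0.001 -1.   ] F [ 0.4  0.2 -0.1] w 0.094 g 0.0 j [-0.09  0.33  0.55  1.79 -0.19  1.08  0.61]
delta [-0.09  0.16 -0.41] turn -0.1
695 [[ 0.4504 -0.2447  0.0907]
 [ 0.465  -0.1638  0.1478]
 [ 0.4732 -0.1062  0.1888]] ((461.2757568359375, -178.06655883789062), (17.248428344726562, 145.92417907714844), 4.73558235168457)
mug ((647.3275756835938, 84.25056457519531), (99.4400634765625, 77.36145782470703), 17.619972229003906)
```

View pics/s3.png

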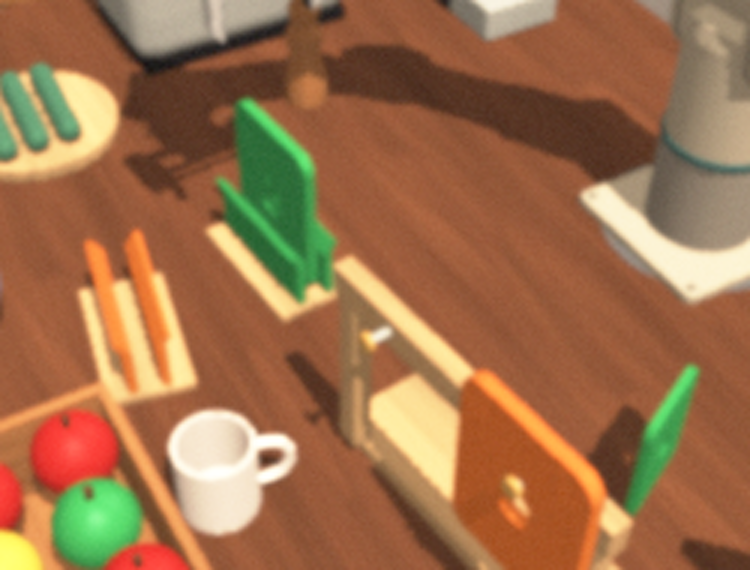

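The green board stands upright in the green holder at (275,200) with its top at 0.188. The right stud at (375,338) is bare, the orange board still hangs at (530,480), and the mug at (220,470) hasn't moved. I'm handing in.

```bash
python3 -c "
from workcell import finish_job
print(finish_job())"
```

```text
the job is handed in; nothing more can be done
None
```

The green board is off its stud and standing upright in the green holder's slot; the orange board still hangs, the mug is where it was, and the job was handed in at about 11 s.

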